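Load a torch into the shop's engraving machine

TASK

Load the torch into the engraving machine's cradle: pull the sprung clamp bar up by its knob, turn it aside and leave it parked there; then lay the torch level in both V-blocks with its head beyond the steel stop plate, and slide it along until the head's shoulder is pressed up firmly but gently against that plate. Let go, turn the bar back over the barrel and ease it down, without letting it snap, until it clamps the torch; leave everything else on the counter where it is.

Things in the scene. Friction and masses are not known exactly. Their poses are not given: they have to be found in the camera images.
- torch: Aluminium hand torch, 0.14 to 0.24 kg: round barrel 26 mm across, 130 mm long, and on one end a wider head 40 mm across, 36 mm long. Origin on its axis, 51 mm from the head's shoulder towards the tail (a good place to grip, within 10 mm of the centre of mass); its +y runs along the barrel to the head. It starts lying level on the wooden rest, held only by its weight.
- torch_shoulder (a point): On the torch's axis in the plane of the shoulder: the flat back face of the head, a ring from 26 to 40 mm across.
- torch_rest: Wooden rest, fixed: a board 60 x 110 x 8 mm with two V-notched uprights 35 to 45 mm either side of the middle along y; the torch lies in the notches, its axis along the rest's y, 40 mm above the counter, head to +y. The 70 mm between the uprights is free for fingers. Origin on the counter under its middle.
- engraver: Desktop engraving machine, fixed. Origin on the counter under the middle of its cradle, +y along the cradle to the stop plate's end, +x away from its front. Base and bed 55 mm high, x -105 to 205, y -165 to 165 mm; jig plate on it, top at 63 mm. Behind, from x = 140 mm, a gantry 210 mm high; its spindle, parked at y 72 to 128 mm, hangs from x = 93 mm, 105 mm above the counter and up.
- cradle (a point): Where the torch's origin lies when home: on the laid barrel's axis, midway between the V-blocks, 99 mm above the counter; the torch's axes then match the engraver's. The two steel V-blocks (90 degree notches) stand 35 to 47 mm either side of it along y, 44 mm wide in x, tops 1 to 2 mm below this point. The 70 mm between them is free for fingers down to the jig plate, 36 mm below.
- stop_plate: Steel stop plate 4 mm thick, 44 mm wide, fixed to the outer side of the +y V-block, with a V-notch 2 mm deeper than the block's so that the barrel does not touch it. It is the datum of the job: rigid. A push of 8 to 12 N, held for half a second, seats the torch; more than 20 N marks it. Sliding in the V-blocks drags with 1 to 2.5 N under the torch's own weight, more when it is also pressed down.
- stop_face (a point): On the axis of the laid barrel, in the plane of the stop plate's outer face (51 mm to +y from the cradle point). The torch's shoulder lies in this plane when home, the head on the +y side.
- bar_knob (a point): Middle of the grip of the clamp bar's knob, a plain upright round grip 18 mm thick (its top 19 mm above this point, the bar's top 23 mm below). It stands on the bar's free end, 90 mm from the pivot axis, and moves with the bar; 146 mm above the counter with the bar down. It revolves freely on its stem, as a crank handle does, so the fingers need not turn with the bar.
- bar_pivot (a point): On the upright axis about which the bar turns, at the height of the knob point: 45 mm to +x and 41 mm to -y of the cradle point in the engraver's axes. Lifts with the bar.
- bar_lift (a joint): Lift of the clamp bar, m: 0 down (start, cradle empty), 0.003 to 0.004 resting on a laid torch, at most 0.026. Spring and weight pull it down with 8 N at the bottom, 12 N at the top. A key under the bar runs in the post's slot: the bar can turn only above 0.018. Once turned, the key stands on the post and holds the bar up at 0.018. Let go over the cradle, it snaps down.
- bar_turn (a joint): Angle of the clamp bar, rad, counter-clockwise from above: 0 over the cradle (bar pointing to the engraver's -x, over the -y V-block), at most 1.75; about 1.57 is aside, pointing to -y. Light friction. The key drops into its slot within 0.08 of 0. The bar is a flat 14 mm wide, 12 mm thick, with a rubber pad under it that bears on the barrel.
- mug: White mug, 82 mm across, 92 mm high; bystander, origin under its middle.
- jar: Brown glass jar, 68 mm across, 100 mm high; bystander, origin under its middle.
- bowl: Dark wooden bowl, 136 mm across, 50 mm high; bystander, origin under its middle.
- tin: Green tin, 90 mm across, 130 mm high; bystander, origin under its middle.
- matchbox: Cardboard matchbox, 36 x 56 x 16 mm; bystander, origin under its middle.
- screwdriver: Screwdriver 170 mm long lying on the counter; bystander.
- brush: Brush 180 mm long lying on the counter; bystander.
Not all that is in view belongs to the job. There is more than one size of the torch; the one meant has the size given above.

How it is judged:
On the way, in this order (a step that is already met when the one before it is completed fails the run):
1. the bar is lifted, turned aside by more than 1.1 rad and parked, let go (value of joint bar_turn above 1.1 rad and value of joint bar_lift above 0.0155 m and contact force between the fingers and engraver below 0.2 N), for 0.2 s.
2. bar still parked, the torch lies in both V-blocks and its shoulder is pressed against the stop plate with more than 5 N (value of joint bar_turn above 1.1 rad and value of joint bar_lift above 0.0155 m and x of torch in the frame of cradle between -0.002 and 0.002 m and z of torch in the frame of cradle between -0.0025 and 0.0025 m and angle between the y axis of torch and the y axis of cradle, either way round below 0.03 rad and y of torch_shoulder in the frame of stop_face between -0.002 and 0.0015 m and contact force between torch and stop_plate above 5 N), for 0.3 s.
At the end, for the whole second after the job is handed in: Torch at rest in both V-blocks (2 mm sideways, 2.5 mm in height, 0.03 rad), head beyond the stop plate, shoulder within 2 mm of its face; bar back over the cradle (within 0.11 rad) and down on the barrel (bar_lift 2 to 6.5 mm) (x of torch in the frame of cradle between -0.002 and 0.002 m and z of torch in the frame of cradle between -0.0025 and 0.0025 m and angle between the y axis of torch and the y axis of cradle, either way round below 0.03 rad and y of torch_shoulder in the frame of stop_face between -0.002 and 0.002 m and value of joint bar_turn between -0.11 and 0.11 rad and value of joint bar_lift between 0.002 and 0.0065 m and linear speed of torch below 0.01 m/s); the robot touches nothing.
It fails at once if the torch is pressed or knocked against the stop plate with more than 20 N (contact force between torch and stop_plate above 20 N).
It fails at once if the bar snaps down over the cradle (falls faster than 0.5 m/s) (velocity of joint bar_lift below -0.5 m/s and value of joint bar_turn below 0.4 rad).
It fails at once if a bystander is moved by more than 15 mm (distance of any of mug, jar, bowl, tin, matchbox, screwdriver, brush from where it was at the start of the episode above 0.015 m).
It also fails if it takes over 72 s, if anything falls off the work surface, if the arm or the gripper's body presses on something with over 40 N, if the wrist force passes 120 N, or if a joint passes its speed limit or range.

ROBOT

A 7-joint arm with a two-finger parallel gripper is mounted at the origin on the work surface. World frame = base frame: x ahead of the robot, y to its left, z up, the work surface at z = 0. Lengths are in m, angles in rad, forces in N, time in s.
With the tool pointing down it reaches from about 0.35 to 0.9 m from the base axis. Payload 19.9 kg.
Tool frame: the origin (TCP) lies between the finger pads; the fingertips stand 19 mm ahead of it and the grasp point (between the pads) is the TCP; z points along the fingers, y is the direction in which the jaws open and shut (so a half turn about z gives the same grasp; the last joint's range is limited). The gripper opens to 94 mm and grips with 3 to 60 N. Pads are 16 mm wide; open, the fingers measure 119 mm over their backs; the gripper's body (75 mm by 177 mm) begins 78 mm behind the grasp point.
Start: joints at [-0.042, 0.417, -0.01, 1.614, 0.005, 1.111, -0.053], TCP at [0.625, 0, 0.224] pointing down, gripper open.
Joint ranges: [-2.81, 2.81], [-0.39, 2.02], [-1.27, 1.25], [0.06, 2.57], [-1.19, 4.33], [0.19, 2], [-2.82, 2.82]. Speed limits (rad/s): [1.89, 1.89, 2.39, 2.39, 3.01, 3.01, 3.01].

INTERFACE

Orientations are given as a 3x3 rotation matrix whose columns are the frame's x, y, z axes.
In Python, from rig import robot gives the robot as it stands. Calls block until the motion is done:
- robot.move_ptp(position, orientation): joint-space move of the TCP to a pose.
- robot.move_linear(position, velocity=0.15, frame=None, threshold=None): straight line of the TCP; frame=None keeps the orientation; velocity is the mean speed in m/s. With threshold (N) it stops when the force on the tool has changed by that much, and returns True; else False.
- robot.goto_joints(angles): joint-space move.
- robot.gripper_to(opening): finger opening in m; the grip force is fixed at half the most; returns when the fingers have stopped.
- robot.pause(seconds).
- robot.ik(position, orientation): joint angles nearest the present ones, or None.
- robot.get_state(): the state.
- robot.grab_frame(name): name is "scene" or "side" or "wrist"; returns the picture (480x640x3 uint8, red, green, blue); there is no depth.
- robot.camera_info(name): a dict with "fx", "fy", "cx", "cy" (pixels), "rvec" (rotation vector, rad) and "tvec" (3), from world to camera coordinates, as OpenCV has them. Camera axes: x right, y down, z forward; pixel columns grow to the right and rows downward; lengths in m; the calibration is good to about 2 mm. The wrist camera is an equidistant fisheye: a pixel r from the principal point sees the ray r / f radians off the axis. A picture is of the moment at which its call begins: read the wrist's pose just before it. camera_info takes no time and is no camera call; for the wrist camera it gives the pose at the moment of the call.
A pose or a line that the arm cannot do raises robot.PlanningError and nothing moves.
- robot.sign_off(): hands the job in, once; it reports no verdict.
The state is a dict: "time": time; "qpos": joint angles; "joint_vel": joint speeds; "effort": joint torques, N m; "ee_pos": TCP position; "tool_rot": TCP orientation; "force": force on the tool from outside, world axes, zero at the start; "moment": the same for the moment, N m; "opening": finger opening in m.
Only numpy, scipy, OpenCV 4.12 (cv2) and the standard library are available. Lean on these libraries where they do the work, as an engineer would, in place of code of your own. Each camera call takes 0.05 s, during which the arm holds its last target. There are 200 camera calls.

## Working session

There is one attempt and no reset: what is moved stays moved. The work goes in short steps, each a Python script; the robot and the scene stay as the last script left them, time stands still between calls to the robot, and variables do not carry over. Pictures are saved under pics/ and viewed, about 8 in all and at most 12, crops included, and the job is handed in when it is done.

```bash
ls; mkdir -p pics; python3 - <<'E'
from rig import robot
import cv2,numpy as np
for n in("scene","side","wrist"):
    i=robot.camera_info(n); print(n,{k:np.round(v,4).tolist() for k,v in i.items() if not isinstance(v,str)})
    cv2.imwrite(f"pics/{n}0.png",robot.grab_frame(n)[...,::-1])
s=robot.get_state();print(s["time"],s["ee_pos"],s["force"])
E
```

```text
pics
scene {'fx': 582.9692, 'fy': 582.9692, 'cx': 320.8811, 'cy': 241.8282, 'rvec': [2.2988, 0.668, -0.2444], 'tvec': [-0.4359, -0.0646, 2.1566]}
side {'fx': 604.0702, 'fy': 604.0702, 'cx': 330.2732, 'cy': 237.3776, 'rvec': [0.2084, -2.8516, 1.15], 'tvec': [0.48, 0.0766, 1.9246]}
wrist {'fx': 371.6483, 'fy': 371.6483, 'cx': 322.6113, 'cy': 243.6681, 'rvec': [-2.9051, -0.0008, 0.0012], 'tvec': [-0.6249, -0.0248, 0.3895]}
0.15 [ 6.24742954e-01 -1.12786935e-05  2.23977916e-01] [-0.40081883 -0.16628957  0.06346636]
```

View pics/scene0.png

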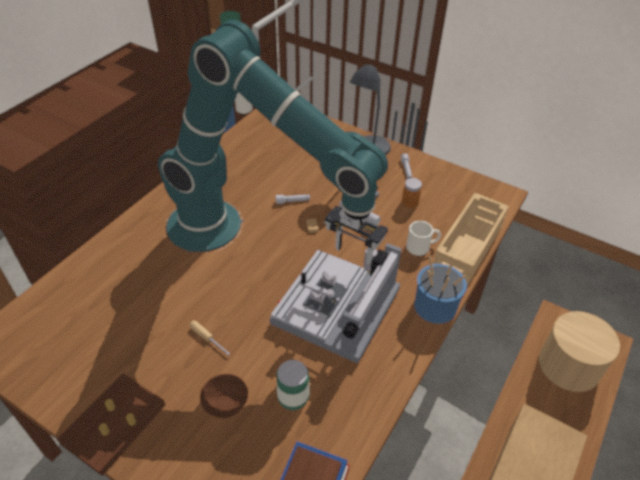

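View pics/side0.png

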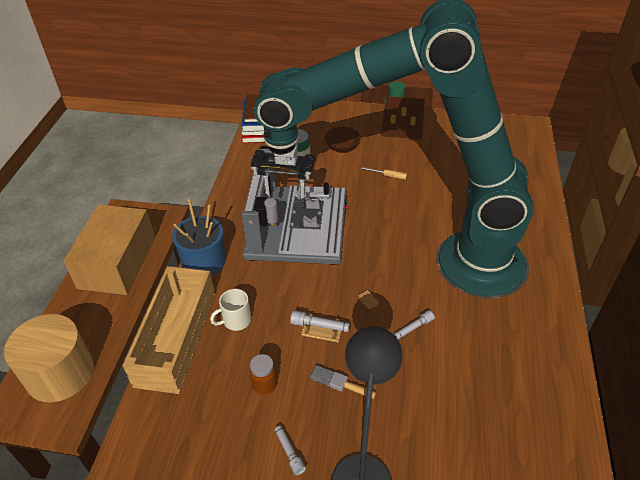

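Side view: the torch on the wooden rest is at about (320,322); two other torches lie at (414,325) and (290,450), bare on the counter. The one described lies on the rest. The engraver is at (300,220) with its knob near (326,190). I'll confirm this in an enlarged crop and cast rough rays.

```bash
cat > h.py <<'E'
import numpy as np,cv2
from rig import robot
from scipy.spatial.transform import Rotation as Ro
def ray(n,px,info=None):
    i=info or robot.camera_info(n); R=cv2.Rodrigues(np.array(i["rvec"],float))[0]; t=np.array(i["tvec"],float).ravel()
    p=(np.array(px,float)-[i["cx"],i["cy"]])
    if n=="wrist":
        r=np.hypot(*p)/i["fx"]; d=np.r_[np.sin(r)*p/np.hypot(*p),np.cos(r)]
    else: d=np.r_[p/i["fx"],1]
    return -R.T@t, R.T@d
def onz(n,px,z,info=None):
    c,d=ray(n,px,info); return c+d*(z-c[2])/d[2]
def tri(obs):
    A=np.zeros((3,3));b=np.zeros(3);L=[]
    for n,px,i in obs:
        c,d=ray(n,px,i);d/=np.linalg.norm(d);P=np.eye(3)-np.outer(d,d);A+=P;b+=P@c;L.append((P,c))
    x=np.linalg.solve(A,b); return x,[round(float(np.linalg.norm(P@(x-c))),4) for P,c in L]
def proj(n,X,info=None):
    i=info or robot.camera_info(n); R=cv2.Rodrigues(np.array(i["rvec"],float))[0]; c=R@np.array(X,float)+np.array(i["tvec"],float).ravel()
    if n=="wrist":
        r=np.arctan2(np.hypot(c[0],c[1]),c[2])*i["fx"]; u=c[:2]/np.hypot(c[0],c[1])*r
    else: u=c[:2]/c[2]*i["fx"]
    return u+[i["cx"],i["cy"]]
def down(yaw): # tool z down, jaw axis y at angle yaw from world x
    y=np.array([np.cos(yaw),np.sin(yaw),0]);z=np.array([0,0,-1.]);return np.c_[np.cross(y,z),y,z]
E
python3 - <<'E'
from h import *
a=cv2.imread("pics/side0.png");w=cv2.imread("pics/wrist0.png")
c1=cv2.resize(a[165:270,235:355],None,fx=3.3,fy=3.3,interpolation=3); c2=cv2.resize(a[290:480,260:460],None,fx=2,fy=2,interpolation=3)
o=np.zeros((400,800,3),np.uint8);o[:346,:396]=c1[:346];o[:380,400:800]=c2;cv2.imwrite("pics/crop1.png",o)
for k,p,z in[("torchA head",(293,319),.04),("torchA tail",(348,326),.04),("torchB",(397,336),.015),("B2",(433,314),.015),("C",(279,428),.01),("C2",(299,472),.01),("eng front-near corner",(341,262),.0),("eng c2 top",(347,187),.055),("mug",(236,322),0),("jar",(262,388),0)]:
    print(k,onz("side",p,z).round(3))
print("lamp",tri([("side",(373,355),None),("scene",(366,78),None)]))
E
```

```text
torchA head [0.542 0.336 0.04 ]
torchA tail [0.384 0.338 0.04 ]
torchB [0.244 0.334 0.015]
B2 [0.146 0.242 0.015]
C [0.519 0.652 0.01 ]
C2 [0.448 0.755 0.01 ]
eng front-near corner [0.441 0.066 0.   ]
eng c2 top [ 0.461 -0.232  0.055]
mug [0.713 0.342 0.   ]
jar [ 0.589  0.542 -0.   ]
lamp (array([0.29848805, 0.64748156, 0.38451974]), [0.0002, 0.0002])
```

View pics/crop1.png

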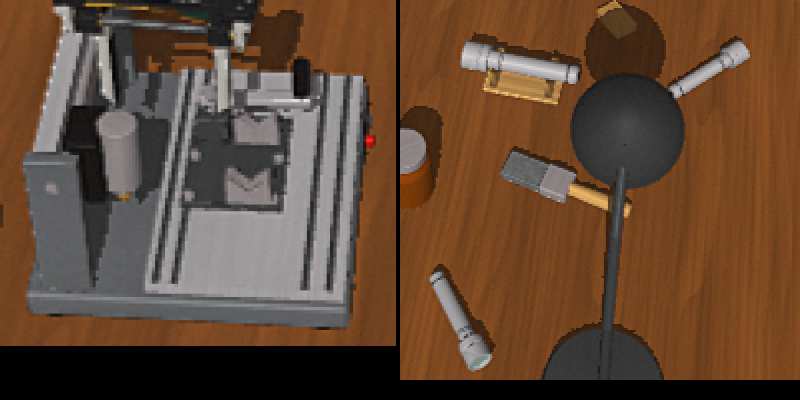

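View pics/wrist0.png

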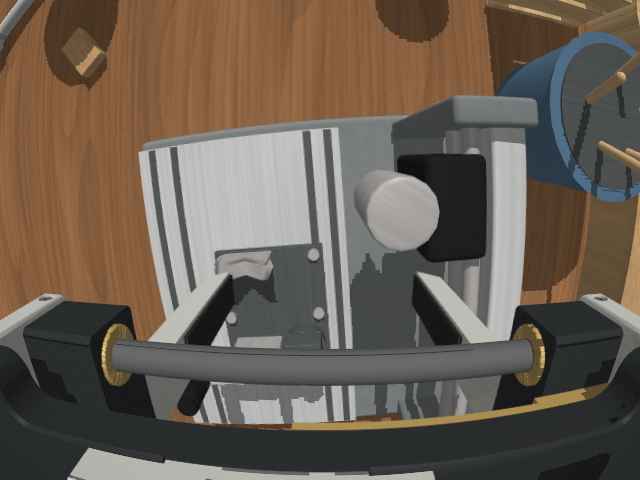

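The crop confirms that torch A on the wooden rest is 0.166 m long with its head to world +x. Torches B and C are smaller and lie bare on the counter. The engraver has its spindle on the world +y side, so its axes are roughly the world's. Next is a closer view of the engraver from the wrist camera.

```bash
python3 - <<'E'
from h import *
import json
s=robot.get_state();print(s["tool_rot"].round(3).tolist() if hasattr(s["tool_rot"],'round') else s["tool_rot"])
R=np.array(s["tool_rot"])
yaw=np.arctan2(R[1,1],R[0,1]);print("yaw",yaw)
robot.move_ptp([.55,-.22,.33],down(round(yaw/np.pi)*np.pi))
i=robot.camera_info("wrist");im=robot.grab_frame("wrist");cv2.imwrite("pics/w1.png",im[...,::-1])
json.dump({k:np.array(v).tolist() for k,v in i.items()},open("w1.json","w"))
print(robot.get_state()["time"],robot.get_state()["ee_pos"])
E
```

```text
[[0.0, 1.0, -0.001], [1.0, -0.0, -0.0], [-0.0, -0.001, -1.0]]
yaw -2.705215465937682e-06
1.2 [ 0.55058318 -0.21818786  0.32908096]
```

View pics/w1.png

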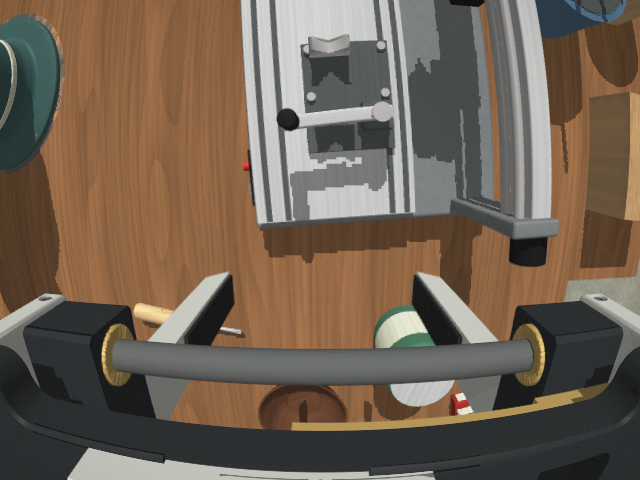

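The knob top is at (288,118), the post top at (382,112), four jig-plate screws at (305,48), (381,45), (311,97) and (385,93), and the bed's front edge runs (262,226)–(410,214). I'll turn these into points and cross-check them.

```bash
python3 - <<'E'
from h import *
import json
I=json.load(open("w1.json"));im=cv2.imread("pics/w1.png");g=cv2.cvtColor(im,cv2.COLOR_BGR2GRAY)
roi=(g[100:140,272:305]<60).astype(np.uint8)
c=max(cv2.findContours(roi,0,1)[0],key=cv2.contourArea);x,y,w,h=cv2.boundingRect(c);k,r=cv2.minEnclosingCircle(c);k=np.array(k)+[272,100]
print("knob px",k,r,x+272,y+100,w,h)
K=onz("wrist",k,.156,I);print("knob",K.round(4))
sc=[]
for u,v in[(305,48),(381,45),(311,97),(385,93)]:
    p=g[v-6:v+7,u-6:u+7];m=(p>p.max()-40).astype(np.uint8);M=cv2.moments(m,True);q=(u-6+M['m10']/M['m00'],v-6+M['m01']/M['m00']);sc.append(onz("wrist",q,.066,I));print("screw",np.round(q,1),sc[-1].round(4))
sc=np.array(sc);print("centre",sc.mean(0).round(4),"yaw",[np.arctan2(*(d[1::-1])).round(4) for d in(sc[1]-sc[0],sc[3]-sc[2])],[np.arctan2(-d[0],d[1]).round(4) for d in(sc[0]-sc[2],sc[1]-sc[3])])
A,B=[onz("wrist",p,.055,I) for p in((262,226),(410,214))];d=B-A;print("edge",A.round(4),B.round(4),np.arctan2(d[1],d[0]))
# long edges: front edge of bed, fit with two far points
A,B=[onz("wrist",p,.055,I) for p in((259,222),(243,5))];d=B-A;print("front",A.round(4),B.round(4),np.arctan2(-d[0],d[1]))
P=onz("wrist",(382,112),.15,I);print("post@.15",P.round(4),np.linalg.norm((P-K)[:2]),np.arctan2(*(P-K)[1::-1]))
# side / scene check for knob
for n,b in(("side",(315,340,175,205)),("scene",(292,316,262,295))):
    q=cv2.imread(f"pics/{n}0.png").max(2)[b[2]:b[3],b[0]:b[1]]<70
    n_,l,s,ce=cv2.connectedComponentsWithStats(q.astype(np.uint8));j=1+s[1:,4].argmax();print(n,s[j]+[b[0],b[2],0,0,0],ce[j]+[b[0],b[2]],"pred",proj(n,[K[0],K[1],.146]).round(1))
E
```

```text
knob px [287.5 119.5] 11.510964393615723 277 109 22 22
knob [ 0.5195 -0.1179  0.156 ]
screw [303.2  47. ] [ 0.5283 -0.023   0.066 ]
screw [381.8  44.1] [ 0.6182 -0.0174  0.066 ]
screw [310.8  95.8] [ 0.5372 -0.0818  0.066 ]
screw [385.6  91.4] [ 0.6219 -0.0748  0.066 ]
centre [ 0.5764 -0.0492  0.066 ] yaw [np.float64(0.0623), np.float64(0.0823)] [np.float64(0.1499), np.float64(0.0653)]
edge [ 0.4781 -0.2337  0.055 ] [ 0.656  -0.2184  0.055 ] 0.08603379686803017
front [ 0.4746 -0.2288  0.055 ] [0.4542 0.0405 0.055 ] 0.0756371154102145
post@.15 [ 0.6045 -0.1095  0.15  ] 0.0854628230579535 0.09848574696818398
side [315 175  10  11  81] [319.         179.71604938] pred [325.  187.3]
scene [301 274   4  10  31] [302.83870968 278.5483871 ] pred [302.9 277.8]
```

The knob at (0.520, -0.118) agrees with the scene view to within a pixel, and the yaw estimates cluster near 0.08. I'll hover over the knob for a closer second measurement.

```bash
python3 - <<'E'
from h import *
import json
robot.move_ptp([.5195,-.118,.255],down(.08))
i=robot.camera_info("wrist");im=robot.grab_frame("wrist");cv2.imwrite("pics/w2.png",im[...,::-1])
I={k:np.array(v).tolist() for k,v in i.items()};json.dump(I,open("w2.json","w"))
print(robot.get_state()["time"],robot.get_state()["ee_pos"],proj("wrist",[.5195,-.118,.165],I),proj("wrist",[.5195,-.118,.15],I))
E
```

```text
1.8333 [ 0.51999094 -0.11784425  0.25517247] [321.67515707 255.18868685] [321.72925226 249.80392202]
```

View pics/w2.png

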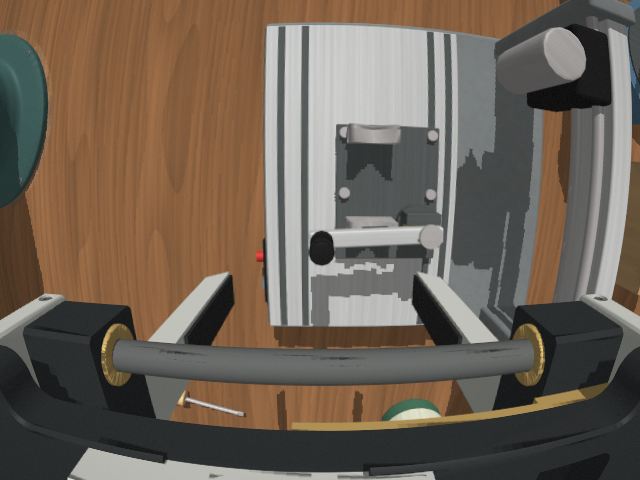

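The knob blob is at (321,249), with its top disc near row 255. That matches the projection (321.7, 255.2), so the position is confirmed. Now I'll descend, grip and lift.

```bash
python3 - <<'E'
from h import *
import json
I=json.load(open("w2.json"))
g=cv2.imread("pics/w2.png").max(2)
def pts(us,z):return np.array([onz("wrist",u,z,I) for u in us])
f=pts([(266,25),(267,100),(269,180),(271,260),(273,325)],.055);print("front edge",f[:,:2].round(4).tolist(),"yaw",-np.polyfit(f[:,1],f[:,0],1)[0])
e=pts([(273,326),(413,325)],.055);print("end edge",e[:,:2].round(4).tolist(),np.arctan2(*(e[1]-e[0])[1::-1]))
b=pts([(330,228),(422,226)],.123);c=pts([(332,248),(420,245)],.123);print("bar",b[:,:2].round(4).tolist(),c[:,:2].round(4).tolist(),[np.arctan2(*(q[1]-q[0])[1::-1]).round(4) for q in(b,c)])
s0=robot.get_state()
t=robot.move_linear([.5195,-.118,.149],velocity=.12,threshold=12);print("hit",t,robot.get_state()["ee_pos"].round(4))
robot.gripper_to(0.012);s=robot.get_state();print("closed",s["opening"],np.round(s["force"],2),np.round(np.array(s["force"])-s0["force"],2),s["time"])
p=np.array(s["ee_pos"]);print(p)
for dz in(.006,.014,.023):
    robot.move_linear([.5195,-.118,.149+dz],velocity=.04);s=robot.get_state();print(np.round(s["ee_pos"],4),np.round(s["force"],2),round(s["opening"],4),s["time"])
E
```

```text
front edge [[0.4482, 0.0791], [0.4566, 0.0012], [0.4645, -0.077], [0.4709, -0.1574], [0.4758, -0.2302]] yaw 0.08957693137778788
end edge [[0.4759, -0.2315], [0.6276, -0.2191]] 0.08132235368508517
bar [[0.5251, -0.1065], [0.6001, -0.0983]] [[0.5282, -0.1228], [0.6007, -0.1143]] [np.float64(0.1086), np.float64(0.1163)]
hit False [ 0.5199 -0.1182  0.1497]
closed 0.017147476219841484 [-5.5  -0.55  4.63] [-6.22 -0.79  4.44] 4.025
[ 0.51877745 -0.11818771  0.14893669]
[ 0.5193 -0.1179  0.1548] [ 1.5  -0.51 -8.62] 0.0174 4.325
[ 0.5194 -0.118   0.1631] [ 0.36 -0.4  -9.74] 0.0176 4.675
[ 0.5195 -0.1181  0.1722] [  2.71   0.24 -11.54] 0.0175 5.05
```

The forces match the spring (-8.6 N rising to -11.5 N), so the bar is lifted about 23 mm. Now I'll swing the knob around the pivot.

```bash
python3 - <<'E'
from h import *
K=np.array([.5195,-.118]);yaw=.088
P=K+.09*np.array([np.cos(yaw),np.sin(yaw)])
for th in np.linspace(.175,1.575,9):
    a=np.pi+yaw+th;q=P+.09*np.array([np.cos(a),np.sin(a)])
    robot.move_linear([q[0],q[1],.1722],velocity=.07);s=robot.get_state();F=np.array(s["force"]);r=np.array([np.cos(a),np.sin(a)])
    print(round(th,2),np.round(s["ee_pos"],4),np.round(F,1),"radial",round(F[:2]@r,1),"tan",round(F[1]*r[0]-F[0]*r[1],1),round(s["opening"],4))
    if np.abs(F[:2]).max()>25: print("STOP");break
print(s["time"])
E
```

```text
0.18 [ 0.5229 -0.1346  0.1723] [  4.9   0.4 -10.6] radial -4.9 tan 0.9 0.0175
0.35 [ 0.5287 -0.1492  0.1724] [  7.    3.6 -11. ] radial -7.8 tan -0.3 0.0175
0.52 [ 0.5369 -0.1622  0.1724] [  8.4   6.  -11.1] radial -10.3 tan -0.0 0.0177
0.7 [ 0.547  -0.1736  0.1722] [  8.1  10.  -11.3] radial -12.8 tan -1.3 0.0173
0.88 [ 0.559 -0.183  0.172] [  7.1  11.5 -11.3] radial -13.5 tan -0.8 0.0178
1.05 [ 0.5724 -0.1903  0.1718] [  7.5  13.4 -10.6] radial -15.3 tan 1.2 0.0178
1.22 [ 0.5868 -0.1952  0.1715] [  4.1  15.3 -11. ] radial -15.8 tan 0.0 0.018
1.4 [ 0.6019 -0.1976  0.1712] [  0.9  15.2 -11.1] radial -15.2 tan -0.4 0.0176
1.58 [ 0.6172 -0.1974  0.1709] [ -1.2  16.2 -10.7] radial -16.2 tan 0.3 0.0175
8.425
```

The bar is at about 1.57 rad. The inward radial load of about 16 N suggests my pivot was 2–3 mm off. I'll lower the bar onto its key, release, retreat and look.

```bash
python3 - <<'E'
from h import *
import json
s=robot.get_state();p=np.array(s["ee_pos"])
tx,ty=.6173,-.1976
for dz in(.002,.004,.0055,.007):
    robot.move_linear([tx,ty+.0022,.1722-dz],velocity=.03);s=robot.get_state();F=np.array(s["force"]);print(np.round(s["ee_pos"],4),np.round(F,1))
    if F[2]>-2: break
robot.gripper_to(.05);s=robot.get_state();print("open",np.round(s["force"],1),s["ee_pos"])
q=np.array(s["ee_pos"]);robot.move_linear([q[0],q[1],.235],velocity=.2)
robot.move_ptp([.575,-.175,.30],down(.09))
i=robot.camera_info("wrist");im=robot.grab_frame("wrist");cv2.imwrite("pics/w3.png",im[...,::-1])
json.dump({k:np.array(v).tolist() for k,v in i.items()},open("w3.json","w"))
print(robot.get_state()["time"])
E
```

```text
[ 0.6169 -0.1959  0.1697] [ -0.9   4.6 -11.6]
[ 0.6172 -0.1958  0.1682] [ -0.8   3.7 -10. ]
[ 0.6177 -0.1961  0.1674] [-0.6 -0.6 -2.2]
[ 0.6181 -0.1965  0.1666] [-0.8 -2.5  7.4]
open [ 0.1 -0.2  0.1] [ 0.61727606 -0.19539772  0.16516545]
11.1333
```

View pics/w3.png

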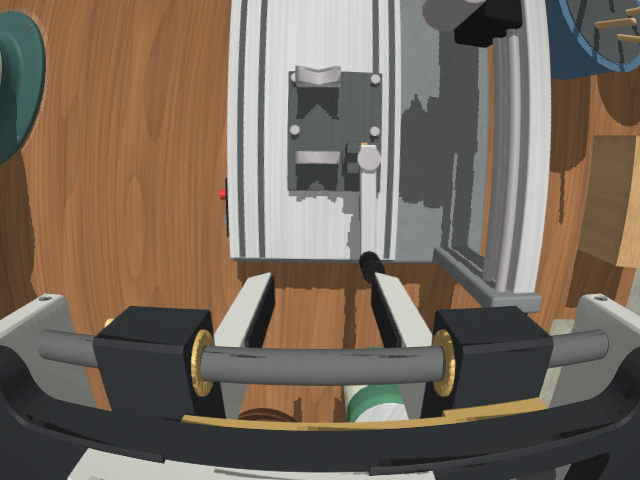

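The bar is parked aside with the knob at (370,268). The V-blocks are at (318,75) and (318,157). I'll enlarge the blocks to read their corners.

```bash
python3 - <<'E'
import cv2
a=cv2.imread("pics/w3.png")[55:175,280:390];a=cv2.resize(a,None,fx=5,fy=5,interpolation=cv2.INTER_CUBIC);a=cv2.convertScaleAbs(a,alpha=1.3,beta=10);cv2.imwrite("pics/crop3.png",a)
E
```

```text
(no output)
```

View pics/crop3.png

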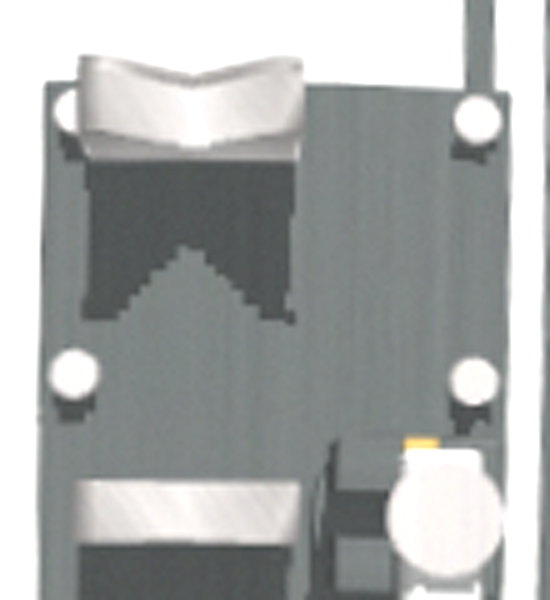

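Block corners, measured in w3: stop plate outer edge at (296,66.2) and (340.2,66.6), -y block inner edge at (295.4,151) and (340.2,151.4), and its outer edge at (295.2,163.2) and (339.8,163.6). I'll fit these rigidly to the known dimensions.

```bash
python3 - <<'E'
from h import *
import json
I=json.load(open("w3.json"))
px=[(296,66.2),(340.2,66.6),(295.4,151),(340.2,151.4),(295.2,163.2),(339.8,163.6)]
m=np.array([(-22,51),(22,51),(-22,-35),(22,-35),(-22,-47),(22,-47)])/1e3
w=np.array([onz("wrist",p,.0975,I)[:2] for p in px]);print(w.round(4).tolist())
a=m-m.mean(0);b=w-w.mean(0);R=Ro.align_vectors(np.c_[b,b[:,0]*0],np.c_[a,a[:,0]*0])[0].as_rotvec()[2]
c,s=np.cos(R),np.sin(R);M=np.array([[c,-s],[s,c]]);t=w.mean(0)-M@m.mean(0)
print("yaw",R,"cradle",t.round(4),"res mm",((w-m@M.T-t)*1e3).round(1).tolist())
print("scale",np.linalg.norm(w[0]-w[4]),np.linalg.norm(w[0]-w[1]))
K=onz("wrist",(370,265),.173,I);print("knob now",K.round(4),"pred",(t+M@[.045,-.131]).round(4),"knob closed pred",(t+M@[-.045,-.041]).round(4))
P=t+M@[.045,-.041];print("pivot",P.round(4),proj("wrist",[*P,.15],I).round(1))
# torch on rest coarse: side colours
E
```

```text
[[0.5354, -0.0209], [0.578, -0.0176], [0.5425, -0.1052], [0.5857, -0.1018], [0.5433, -0.1171], [0.5864, -0.1137]]
yaw 0.08416998247610998 cradle [ 0.561  -0.0691] res mm [[0.6, -0.8], [-0.6, -1.2], [0.4, 0.6], [-0.2, 0.3], [0.3, 0.6], [-0.5, 0.4]]
scale 0.0965611894805276 0.04281095262954852
knob now [ 0.6153 -0.1908  0.173 ] pred [ 0.6169 -0.1958] knob closed pred [ 0.5196 -0.1137]
pivot [ 0.6093 -0.1062] [370.9 158.8]
```

The fit is good: yaw 0.084, cradle at (0.561, -0.069), residuals up to about 1 mm. The predicted parked knob (0.617, -0.196) agrees with the zero-force release point. Next is the torch.

```bash
python3 - <<'E'
from h import *
import json
robot.move_ptp([.42,.337,.24],down(-np.pi/2))
i=robot.camera_info("wrist");im=robot.grab_frame("wrist");cv2.imwrite("pics/w4.png",im[...,::-1])
json.dump({k:np.array(v).tolist() for k,v in i.items()},open("w4.json","w"))
s=robot.get_state();print(s["time"],s["ee_pos"],np.round(s["qpos"],2))
E
```

```text
13.575 [0.42037729 0.33661699 0.23993556] [-0.57  0.25 -0.19  1.81  0.06  1.09 -2.35]
```

View pics/w4.png

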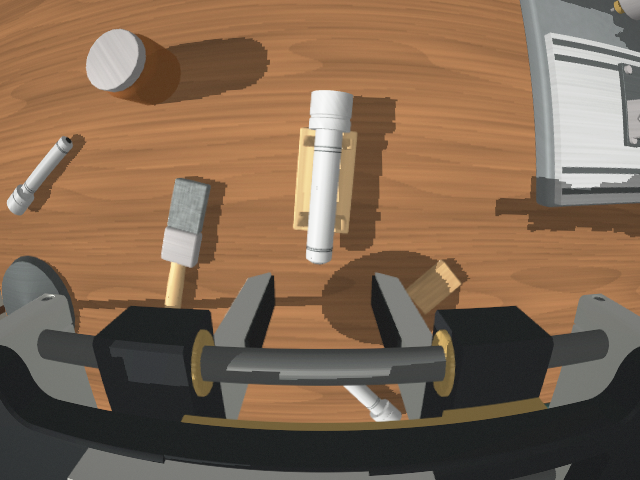

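The torch lies at (332,93) head end, shoulder near row 129, tail at (319,260), free of neighbours. I'll measure its axis and shoulder from a mask.

```bash
python3 - <<'E'
from h import *
import json
I=json.load(open("w4.json"));h=cv2.cvtColor(cv2.imread("pics/w4.png"),cv2.COLOR_BGR2HSV)
m=((h[...,1]<60)&(h[...,2]>90)).astype(np.uint8);m[:, :280]=0;m[:,370:]=0;m[:80]=0;m[270:]=0
n,l,s,c=cv2.connectedComponentsWithStats(m);j=1+s[1:,4].argmax();m=l==j;print(s[j])
L=[]
for v in range(s[j][1],s[j][1]+s[j][3]):
    u=np.flatnonzero(m[v]);L.append((v,u.min(),u.max()+1))
L=np.array(L,float)
pts=[]
for v,a,b in L:
    A,B=onz("wrist",(a,v+.5),.04,I),onz("wrist",(b,v+.5),.04,I);pts.append([v,*((A+B)/2)[:2],np.linalg.norm(A-B)])
p=np.array(pts)
for r in p[::5]: print(r.round(4))
q=p[(p[:,0]>145)&(p[:,0]<240)];k=np.polyfit(q[:,1],q[:,2],1);print("y=kx+c",k,"ang",np.arctan(k[0]))
print("jump",[ (r[0],r[1].round(4),r[3].round(4)) for r in p if 120<r[0]<140])
E
```

```text
[ 306   90   47  174 5190]
[9.000e+01 5.523e-01 3.346e-01 1.630e-02]
[9.500e+01 5.475e-01 3.274e-01 4.020e-02]
[1.000e+02 5.425e-01 3.274e-01 4.020e-02]
[1.050e+02 5.375e-01 3.279e-01 4.110e-02]
[1.100e+02 5.326e-01 3.284e-01 4.020e-02]
[1.150e+02 5.277e-01 3.279e-01 3.920e-02]
[1.200e+02 5.228e-01 3.298e-01 3.920e-02]
[1.250e+02 5.179e-01 3.294e-01 4.020e-02]
[1.30e+02 5.13e-01 3.27e-01 3.35e-02]
[1.350e+02 5.081e-01 3.303e-01 2.680e-02]
[1.400e+02 5.032e-01 3.313e-01 2.680e-02]
[1.450e+02 4.984e-01 3.313e-01 2.680e-02]
[1.500e+02 4.935e-01 3.313e-01 2.690e-02]
[1.550e+02 4.887e-01 3.317e-01 2.590e-02]
[1.600e+02 4.838e-01 3.327e-01 2.590e-02]
[1.650e+02 4.790e-01 3.332e-01 2.500e-02]
[1.700e+02 4.741e-01 3.332e-01 2.700e-02]
[1.750e+02 4.693e-01 3.337e-01 2.610e-02]
[1.800e+02 4.644e-01 3.336e-01 2.610e-02]
[1.850e+02 4.596e-01 3.346e-01 2.610e-02]
[1.900e+02 4.547e-01 3.351e-01 2.520e-02]
[1.950e+02 4.498e-01 3.356e-01 2.620e-02]
[2.000e+02 4.449e-01 3.356e-01 2.630e-02]
[2.050e+02 4.400e-01 3.361e-01 2.730e-02]
[2.100e+02 4.350e-01 3.365e-01 2.640e-02]
[2.15e+02 4.30e-01 3.37e-01
[... 901 characters left out ...]
oat64(0.515), np.float64(0.0392)), (np.float64(129.0), np.float64(0.514), np.float64(0.0373)), (np.float64(130.0), np.float64(0.513), np.float64(0.0335)), (np.float64(131.0), np.float64(0.512), np.float64(0.0335)), (np.float64(132.0), np.float64(0.5111), np.float64(0.0335)), (np.float64(133.0), np.float64(0.51), np.float64(0.0258)), (np.float64(134.0), np.float64(0.5091), np.float64(0.0258)), (np.float64(135.0), np.float64(0.5081), np.float64(0.0268)), (np.float64(136.0), np.float64(0.5071), np.float64(0.0268)), (np.float64(137.0), np.float64(0.5062), np.float64(0.0268)), (np.float64(138.0), np.float64(0.5052), np.float64(0.0268)), (np.float64(139.0), np.float64(0.5042), np.float64(0.0268))]
```

Widths of 26 and 40 mm and length 166 mm confirm the right torch. Its axis is at -0.083 rad, shoulder at x of about 0.513, so the origin is near (0.462, 0.334). Now I'll pick it up.

```bash
cat >> h.py <<'E'
C=np.array([.561,-.0691]);YAW=.0842;M=np.array([[np.cos(YAW),-np.sin(YAW)],[np.sin(YAW),np.cos(YAW)]])
def eng(x,y,z): return np.r_[C+M@[x,y],z]
def st(tag=""):
    s=robot.get_state();F=np.array(s["force"]);f=M.T@F[:2];p=M.T@(np.array(s["ee_pos"])[:2]-C)
    print(tag,"eng mm",(p*1e3).round(2),"z",round(s["ee_pos"][2]*1e3,2),"F eng",f.round(1),"Fz",round(F[2],1),"open",round(s["opening"]*1e3,1),"t",round(s["time"],2));return f,F[2]
E
python3 - <<'E'
from h import *
o=np.array([.4622,.3343]);ang=-.083
robot.move_ptp([*o,.12],down(-np.pi/2+ang))
print(robot.move_linear([*o,.041],velocity=.1,threshold=8));st("at torch")
robot.gripper_to(.02);st("closed")
robot.move_linear([*o,.20],velocity=.12);st("lifted")
robot.pause(.2);st("weight")
robot.move_ptp(eng(-.06,.08,.24),down(YAW));st("waypoint")
cv2.imwrite("pics/side1.png",robot.grab_frame("side")[...,::-1])
print(np.round(robot.get_state()["qpos"],2))
E
```

```text
False
at torch eng mm [-64.19 410.5 ] z 41.6 F eng [-0.   0.9] Fz 0.3 open 50.3 t 15.09
closed eng mm [-64.35 410.68] z 41.26 F eng [-0.1  1.4] Fz 2.8 open 25.1 t 15.61
lifted eng mm [-64.81 410.1 ] z 199.3 F eng [0.4 0.1] Fz -2.5 open 25.1 t 17.08
weight eng mm [-64.68 410.21] z 199.59 F eng [-0.7  0.1] Fz -2.1 open 25.2 t 17.28
waypoint eng mm [-59.93  80.34] z 240.0 F eng [ 0.9 -0.3] Fz -2.4 open 25.4 t 19.39
[ 0.13  0.18 -0.23  1.91  0.04  1.06 -0.03]
```

The torch is held, weighing about 2.2 N. Now I'll lower it into the cradle 10 mm beyond the stop.

```bash
python3 - <<'E'
from h import *
robot.move_linear(eng(0,.010,.20),velocity=.2)
robot.move_linear(eng(0,.010,.115),velocity=.12);robot.pause(.2);st("above")
r=robot.move_linear(eng(0,.010,.094),velocity=.012,threshold=4);f=st(f"contact {r}")
z=robot.get_state()["ee_pos"][2]
cv2.imwrite("pics/w5.png",robot.grab_frame("wrist")[...,::-1])
E
```

```text
above eng mm [0.34 9.98] z 115.68 F eng [0.2 0.6] Fz -2.0 open 25.3 t 21.15
contact True eng mm [-0.23  9.99] z 100.92 F eng [-1.6 -1.2] Fz 4.8 open 25.2 t 22.27
```

Contact came at z = 100.9 mm. The grip was 1.3 mm above the axis, so about 100.3 was expected, and it is resting in the Vs. I'll release so it settles, re-grip, and check centring.

```bash
python3 - <<'E'
from h import *
robot.gripper_to(.034);st("open");robot.pause(.2)
robot.move_linear(eng(0,.010,.1000),velocity=.02);st("free")
robot.gripper_to(.02);f,_=st("regrip")
cv2.imwrite("pics/w6.png",robot.grab_frame("wrist")[...,::-1]);cv2.imwrite("pics/side2.png",robot.grab_frame("side")[...,::-1])
a=cv2.imread("pics/w6.png")[60:380,160:480];b=cv2.imread("pics/side2.png")[165:270,240:360]
o=np.zeros((480,800,3),np.uint8);o[:320,:320]=a;o[:420,320:800]=cv2.resize(b,None,fx=4,fy=4,interpolation=2);cv2.imwrite("pics/crop6.png",o)
E
```

```text
open eng mm [-0.54 10.04] z 100.44 F eng [-0.2  0. ] Fz 0.3 open 33.7 t 22.71
free eng mm [ 0.01 10.  ] z 99.95 F eng [ 0.  -0.3] Fz 0.3 open 34.1 t 23.16
regrip eng mm [-0.89 10.01] z 99.82 F eng [-5.9  0.8] Fz 3.8 open 25.3 t 23.47
```

View pics/crop6.png

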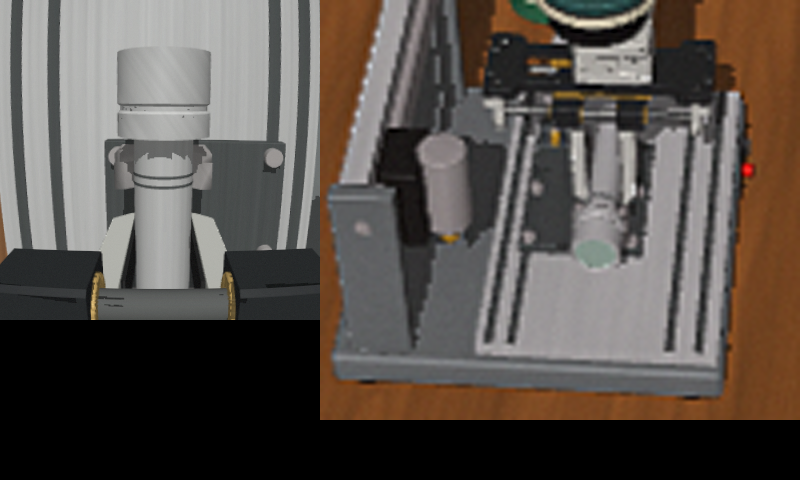

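The torch lies in both V-blocks with its head beyond the plate. Regripping showed the barrel about 1 mm to -x of my TCP at roughly 6.5 N/mm stiffness, so I'll null that and slide gently toward the stop.

```bash
python3 - <<'E'
from h import *
x,z=-.001,.1004
robot.move_linear(eng(x,.010,z),velocity=.02);f0,_=st("nulled")
y=.004;robot.move_linear(eng(x,y,z),velocity=.02);f0,_=st("sliding")
while y>-.008:
    y-=.0004;robot.move_linear(eng(x,y,z),velocity=.008);f,fz=st(f"y{y*1e3:.1f}")
    if f[1]>9.5: break
robot.pause(.25);f,_=st("hold");robot.pause(.25);st("hold")
E
```

```text
nulled eng mm [-1.02 10.01] z 100.35 F eng [0.8 0.2] Fz -1.8 open 25.1 t 23.82
sliding eng mm [-0.99  3.84] z 100.4 F eng [-0.3  0.1] Fz -2.4 open 25.5 t 24.27
y3.6 eng mm [-0.99  3.67] z 100.41 F eng [-0.4  0.7] Fz -2.4 open 25.5 t 24.52
y3.2 eng mm [-0.99  3.21] z 100.41 F eng [-0.2  0.1] Fz -1.4 open 25.1 t 24.77
y2.8 eng mm [-1.    2.75] z 100.39 F eng [ 0.5 -0.1] Fz -2.6 open 25.0 t 25.02
y2.4 eng mm [-1.02  2.38] z 100.4 F eng [ 0.2 -0.5] Fz -2.4 open 25.5 t 25.27
y2.0 eng mm [-1.03  1.93] z 100.39 F eng [ 0.3 -0.3] Fz -1.5 open 25.3 t 25.52
y1.6 eng mm [-1.01  1.56] z 100.4 F eng [-0.7 -0.3] Fz -3.0 open 25.1 t 25.77
y1.2 eng mm [-1.01  1.33] z 100.38 F eng [0.4 0.9] Fz -2.7 open 24.8 t 26.02
y0.8 eng mm [-0.99  1.27] z 100.34 F eng [0.8 4.8] Fz -3.1 open 24.9 t 26.27
y0.4 eng mm [-1.    1.18] z 100.29 F eng [0.2 6.4] Fz -3.6 open 25.2 t 26.52
y-0.0 eng mm [-1.02  1.13] z 100.24 F eng [0.7 7.7] Fz -3.5 open 25.0 t 26.77
y-0.4 eng mm [-0.99  1.13] z 100.22 F eng [ 0.4 10.2] Fz -4.0 open 25.4 t 27.02
hold eng mm [-1.02  1.1 ] z 100.18 F eng [-0.2 10.7] Fz -4.6 open 25.2 t 27.27
hold eng mm [-1.02  1.12] z 100.2 F eng [ 0.5 10.4] Fz -4.2 open 25.5 t 27.52
```

Contact showed at y of about 1.2 mm and the hold is steady at 10.5 N. The tool still carries the torch's weight, so I'll lower it fully into the Vs while pressing, hold, then release.

```bash
python3 - <<'E'
from h import *
x,y=-.001,-.0004
robot.move_linear(eng(x,y,.0998),velocity=.01);f,fz=st("down")
robot.pause(.3);f,fz=st("hold")
if f[1]<9: y-=.0004;robot.move_linear(eng(x,y,.0998),velocity=.008);st("more")
if f[1]>13: y+=.0004;robot.move_linear(eng(x,y,.0998),velocity=.008);st("less")
robot.pause(.6);st("held")
E
```

```text
down eng mm [-0.95  1.07] z 100.03 F eng [-3.2 11.1] Fz 3.6 open 25.5 t 27.77
hold eng mm [-0.99  1.1 ] z 100.01 F eng [-2.6 10.4] Fz 4.8 open 25.1 t 28.07
held eng mm [-0.94  1.09] z 100.05 F eng [-3.  10.9] Fz 3.8 open 25.3 t 28.67
```

```bash
python3 - <<'E'
from h import *
robot.move_linear(eng(-.001,-.0004,.1003),velocity=.01);st("neutral");robot.pause(.5);st("held")
robot.gripper_to(.05);st("released")
robot.move_linear(eng(-.001,.001,.22),velocity=.2)
robot.move_ptp(eng(.045,-.131,.225),down(YAW));robot.pause(.1)
cv2.imwrite("pics/w7.png",robot.grab_frame("wrist")[...,::-1])
r=robot.move_linear(eng(.045,-.131,.167),velocity=.1,threshold=10);st(f"knob {r}")
robot.gripper_to(.012);f,fz=st("gripped")
E
python3 -c "
import cv2;a=cv2.imread('pics/w7.png')[0:330,200:460];cv2.imwrite('pics/crop7.png',cv2.resize(a,None,fx=1.8,fy=1.8))"
```

```text
neutral eng mm [-1.   1.1] z 100.14 F eng [ 0.5 10.5] Fz -3.7 open 25.6 t 28.92
held eng mm [-1.    1.09] z 100.13 F eng [ 1.  10.8] Fz -3.2 open 25.3 t 29.42
released eng mm [-0.98 -0.53] z 100.35 F eng [-0.2  0.5] Fz -0.8 open 50.2 t 30.0
knob False eng mm [  45.28 -131.05] z 167.5 F eng [-1. -0.] Fz 0.5 open 49.8 t 32.25
gripped eng mm [  45.07 -131.05] z 167.11 F eng [-0.1 -1.1] Fz 1.5 open 17.5 t 32.86
```

View pics/crop7.png

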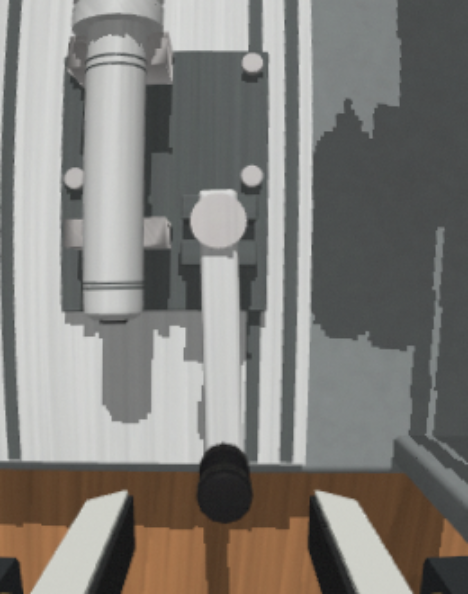

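The torch lies home in both blocks with its head snug against the plate, and the knob is gripped with almost no side load. Now I'll lift, swing back and watch the forces.

```bash
python3 - <<'E'
from h import *
def knob(th,z): return eng(.045-.09*np.cos(th),-.041-.09*np.sin(th),z)
robot.move_linear(knob(np.pi/2,.1715),velocity=.03);st("lift")
for th in np.linspace(np.pi/2,0,10)[1:]:
    robot.move_linear(knob(th,.1715),velocity=.07);f,fz=st(f"th {th:.2f}")
    if np.abs(f).max()>25 or fz>-4: print("STOP");break
E
```

```text
lift eng mm [  44.55 -130.43] z 170.86 F eng [-0.1  4. ] Fz -9.6 open 17.7 t 33.16
th 1.40 eng mm [  28.73 -129.16] z 171.29 F eng [0.6 4. ] Fz -11.4 open 17.5 t 33.53
th 1.22 eng mm [  13.64 -125.23] z 171.55 F eng [1.3 4. ] Fz -10.7 open 16.9 t 33.91
th 1.05 eng mm [  -0.3  -118.77] z 171.69 F eng [1.8 3.7] Fz -10.5 open 17.3 t 34.28
th 0.87 eng mm [ -12.93 -110.  ] z 171.68 F eng [2.  2.5] Fz -12.4 open 17.6 t 34.66
th 0.70 eng mm [-24.13 -98.82] z 171.6 F eng [1.2 0.9] Fz -11.5 open 17.2 t 35.03
th 0.52 eng mm [-33.22 -85.77] z 171.55 F eng [0.3 0.6] Fz -10.7 open 17.4 t 35.41
th 0.35 eng mm [-39.79 -71.42] z 171.55 F eng [-1.   0.4] Fz -12.2 open 17.4 t 35.78
th 0.17 eng mm [-43.82 -56.16] z 171.49 F eng [-1.1 -0.7] Fz -11.6 open 17.3 t 36.16
th 0.00 eng mm [-45.07 -40.46] z 171.51 F eng [-3.1  0.1] Fz -10.9 open 17.7 t 36.53
```

```bash
python3 - <<'E'
from h import *
z=.1715
while z>.1505:
    z-=.002;robot.move_linear(eng(-.045,-.041,z),velocity=.02);f,fz=st(f"z{z*1e3:.1f}")
    if fz>-1: break
E
```

```text
z169.5 eng mm [-45.04 -41.21] z 169.35 F eng [-2.7  1. ] Fz -11.1 open 17.5 t 36.78
z167.5 eng mm [-45.05 -41.12] z 167.37 F eng [-3.5 -0. ] Fz -11.2 open 17.0 t 37.03
z165.5 eng mm [-45.03 -41.02] z 165.38 F eng [-3.7 -0.9] Fz -11.1 open 17.6 t 37.28
z163.5 eng mm [-45.05 -41.01] z 163.39 F eng [-4.1  0.7] Fz -10.8 open 17.6 t 37.53
z161.5 eng mm [-45.01 -41.  ] z 161.46 F eng [-4.3  0.2] Fz -8.7 open 17.7 t 37.78
z159.5 eng mm [-45.02 -41.01] z 159.52 F eng [-4.4  0.9] Fz -9.6 open 17.4 t 38.03
z157.5 eng mm [-44.97 -41.  ] z 157.55 F eng [-4.4 -0.2] Fz -8.2 open 17.5 t 38.28
z155.5 eng mm [-45.01 -41.02] z 155.56 F eng [-5.   0.2] Fz -8.8 open 17.4 t 38.53
z153.5 eng mm [-45.   -41.11] z 153.88 F eng [-7.2 -0.1] Fz -4.0 open 17.7 t 38.78
z151.5 eng mm [-44.81 -41.34] z 152.93 F eng [-13.3   1. ] Fz 13.8 open 17.6 t 39.03
```

The bar is resting on the barrel at z ≈ 153 mm, a lift of about 4 mm. I'll ease off, let go, retreat and check.

```bash
python3 - <<'E'
from h import *
robot.move_linear(eng(-.045,-.041,.1530),velocity=.02);st("eased")
robot.gripper_to(.05);st("open")
robot.move_linear(eng(-.045,-.041,.24),velocity=.12)
robot.move_ptp(eng(-.02,-.11,.30),down(YAW));robot.pause(.3);st("away")
import json
I=robot.camera_info("wrist");im=robot.grab_frame("wrist")[...,::-1];cv2.imwrite("pics/w8.png",im)
K=eng(-.045,-.041,.15);print("knob pred px",proj("wrist",[*K[:2],.165+.0035],I))
sd=robot.grab_frame("side")[...,::-1];cv2.imwrite("pics/side3.png",sd)
o=np.zeros((600,800,3),np.uint8);o[:500,:400]=cv2.resize(im[0:320,190:446],(400,500));o[:400,400:]=cv2.resize(sd[165:275,245:355],(400,400),interpolation=2);cv2.imwrite("pics/crop8.png",o)
E
```

```text
eased eng mm [-44.85 -41.16] z 153.56 F eng [-7.3  0.3] Fz -2.0 open 17.4 t 39.28
open eng mm [-44.92 -41.01] z 153.04 F eng [ 0.6 -1.4] Fz 0.4 open 49.9 t 39.97
away eng mm [ -20.18 -109.26] z 299.48 F eng [-0.8 -0.5] Fz 0.3 open 50.2 t 41.61
knob pred px [290.36328595 154.90752913]
```

View pics/crop8.png

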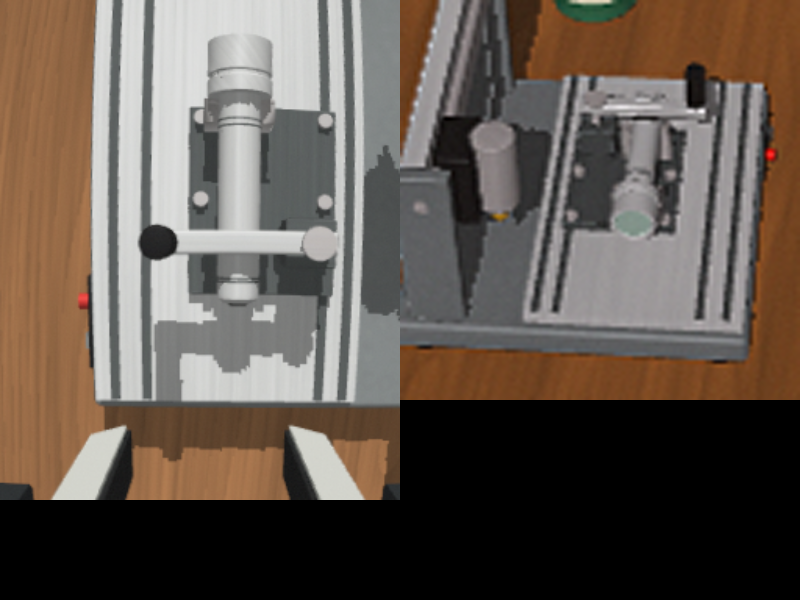

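The bar is squarely over the barrel and down. The torch lies along the cradle with its shoulder at the plate, and the gripper is clear. Handing in.

```bash
python3 -c "
from rig import robot
print(robot.get_state()['time']);robot.sign_off()"
```

```text
41.7083
the job is handed in; nothing more can be done
```

The torch is clamped in the cradle and the job is handed in at 41.7 s of the 72 s allowed; no verdict was reported.

- **Bar parked:** I lifted the bar by its knob, swung it to about 1.57 rad and released it on its key. My first pivot estimate was 2–3 mm off, which put up to 16 N of sideways load on the knob during that swing. I corrected it before turning the bar back, and that load stayed at about 4 N or less.
- **Torch seated:** I laid the torch from the wooden rest into both V-blocks with its head beyond the stop plate. I then pressed the shoulder against the plate at about 10.5 N on the tool, held for well over half a second.
- **Bar clamped:** I turned the bar back and lowered it in 2 mm steps. It came to rest on the barrel at about 4 mm lift, and I let go there.

**Last checks:** the wrist and side pictures show the bar squarely over the barrel and down, and the torch straight with its shoulder at the plate. The gripper is clear of everything and reads almost no force.

**Small disagreements:**
- The barrel sat about 1 mm to -x of where my block fit put it. I attribute this to calibration and blended it out by re-gripping.
- The last lowering step pressed on the barrel with about 14 N before I eased off.
- I did not measure the bystanders again at the end, but no unexpected contact showed in the forces.

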